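Find the larger of two bearings and load it into the sprung clamp

TASK

A bearing has to be held in the sprung clamp for greasing, and nobody remembers which of the two closed cases holds which size. Lift both lids right up and leave them standing open, see which case holds the larger bearing, and take that one out, leaving the smaller bearing in its case. Load the larger bearing flat on the bed of the clamp: push the sprung carriage back with it, lower it behind the low V rest and let go, so that the spring holds it snugly against the rest; do not disturb the loose bolt, nut, tape and pliers.

Things in the scene. Friction and masses are not known exactly. Their poses are not given: they have to be found in the camera images.
- stand: Fixed stand, 130 mm deep, 270 wide, with two alike grey cases side by side on a 30 degree slope, low in front. Origin: on the bench under its middle; z up, x to its back (uphill), y along the row, to the left of one who faces its front. In this frame uphill is (0.866,0,0.5) and the slope's normal (-0.5,0,0.866), the way to reach square into a case.
- lid_left (a joint): Hinge of the left case's lid (rad): 0 shut, 1.62 fully open at its stop, where the lid stands square to the slope and so leans some 27 degrees from vertical out over the case. Stiff hinge: the lid stays where it is left; lifting it by the loop takes about 2 N. Starts shut or up to 0.05 ajar.
- lid_right (a joint): Hinge of the right case's lid, the same as the left one.
- left_loop (a point): Middle of the cross bar of the wire pull loop on the left lid (moves with it). Round rod 9 mm thick along the stand's y axis, 53 mm clear between its side arms, 30 mm clear gap between bar and lid edge; lid shut, it is about 50 mm above the bench. Site axes: x from bar to hinge in the lid's plane, z out of the lid's upper face.
- right_loop (a point): The same point on the right lid.
- left_hinge (a point): Middle of the left lid's hinge pin, at the upper back edge of the case, 118 mm above the bench; the pin runs along the stand's y axis. The loop's bar turns about it at a radius of 145 mm.
- right_hinge (a point): The same point for the right lid.
- large_bearing: Plain steel ball bearing, 53 mm outside diameter, 15 mm thick, 0.11 kg, in one of the two cases (either one). Origin: centre of its underside; z along its axis.
- small_bearing: Smaller steel ball bearing, 40 mm outside diameter, 13 mm thick, 0.06 kg, in the other case. Origin: centre of its underside; z along its axis.
- seat (a point): Point on the clamp's bed (12 mm above the bench; fixed plate 172 x 84 mm) where the middle of the 53 mm bearing's underside belongs. z up, x from the V rest to the carriage. V rest: two small blocks 40 degrees either side of -x, inner faces 26.5 mm from the seat, 7 mm high. Along y both sides of the bearing are free for fingers.
- carriage (a joint): Slide of the sprung carriage along the seat's +x (m): 0 at rest, 0.024 fully back. At rest its flat face (34 mm wide, up to 23 mm above the bed) stands 17.5 mm from the seat: the large bearing pushes it 9 mm back when home, 3 mm or more beyond that to pass the rest. Spring 4.5 N at rest, 7 to 9 N when loading.
- hex_bolt: Loose steel bolt, 70 mm tall, standing on its head on the bench: leave it alone. Origin: centre of its underside.
- hex_nut: Loose steel nut, 13 mm high, on the bench: leave it alone.
- electrical_tape: Loose roll of black tape, 62 mm across, 19 mm high, on the bench: leave it alone.
- pliers: Loose pliers, 170 mm long, on the bench: leave them alone.
- left_case (a point): Middle of the left case's inner floor (axes as the stand's). Inside it is 100 mm long up the slope, 116 mm wide and 31 mm deep, sheet 2 mm. It holds one bearing, lying flat on the sloping floor, near or against the low front wall, within 8 mm of the middle across.
- right_case (a point): The same point of the right case, 132 mm from the left one along the stand's -y.

How it is judged:
On the way, in this order (a step that is already met when the one before it is completed fails the run):
1. both lids stand open (each past 1.3 rad) while both bearings still lie in their cases (value of joint each of lid_left, lid_right above 1.3 rad and distance of each of large_bearing, small_bearing from where it was at the start of the episode below 0.04 m), for 0.2 s.
2. the larger bearing is lifted out of its case, at least 0.10 m from where it lay (distance of large_bearing from where it was at the start of the episode above 0.1 m), for 0.1 s.
At the end, for the whole second after the job is handed in: The larger bearing rests flat (0.08 rad) on the clamp's bed, within 3 mm of the seat across and in height, held by the carriage (6.5 to 11.5 mm back); both lids stand open past 1.3 rad; the smaller bearing is in its case, within 40 mm of where it lay (horizontal distance between large_bearing and seat below 0.003 m and z of large_bearing in the frame of seat between -0.003 and 0.003 m and angle between the z axis of large_bearing and the z axis of seat, either way round below 0.08 rad and value of joint carriage between 0.0065 and 0.0115 m and linear speed of large_bearing below 0.01 m/s and value of joint each of lid_left, lid_right above 1.3 rad and distance of small_bearing from where it was at the start of the episode below 0.04 m); the robot touches nothing.
It fails at once if the smaller bearing is taken out of its case (moved over 60 mm) (distance of small_bearing from where it was at the start of the episode above 0.06 m).
It fails at once if the bolt, nut, tape roll or pliers are disturbed (moved over 20 mm) (distance of any of hex_bolt, hex_nut, electrical_tape, pliers from where it was at the start of the episode above 0.02 m).
It also fails if it takes over 64 s, if anything falls off the work surface, if the arm or the gripper's body presses on something with over 40 N, if the wrist force passes 120 N, or if a joint passes its speed limit or range.

ROBOT

A 6-joint arm with a two-finger parallel gripper is mounted at the origin on a cart in front of the work surface, level with it; the furniture and walls round the work are solid. World frame = base frame: x ahead of the robot, y to its left, z up, the work surface at z = 0. Lengths are in m, angles in rad, forces in N, time in s.
With the tool pointing down it reaches from about 0.35 to 0.975 m from the base axis. Payload 4.9 kg.
Tool frame: the origin (TCP) lies on the front face of the gripper's body, between the roots of the fingers; the fingertips stand ctrl.tip_extent ahead of it and the grasp point (between the pads) lies 54 mm ahead of it (ctrl.tip_extent is the distance from the TCP to the fingertips, in m); z points along the fingers, y is the line along which they close (so a half turn about z gives the same grasp; the last joint's range is limited). The gripper opens to 85 mm and grips with 20 to 120 N. Pads are 22 mm wide; open, the fingers measure 114 mm over their backs; the gripper's body (76 mm by 85 mm) begins 54 mm behind the grasp point. The pads swing forward as they close: fully open they stand 13 mm farther back than shut.
Start: joints at [1.046, 0.053, 1.613, -0, 1.476, -0.119], TCP at [0.247, 0.574, 0.304] pointing down, gripper open.
Joint ranges: [-3.01, 3.01], [-1.01, 2.22], [0.06, 2.58], [-1.02, 4.17], [0.09, 2.62], [-3.14, 3.14]. Speed limits (rad/s): [2.57, 2.57, 3.14, 3.14, 3.14, 3.14].

INTERFACE

Orientations are given as a rotation vector (axis times angle).
In Python, from station import ctrl gives the robot as it stands.
- The arm moves only by the tool apply_moves, never from a script. Its argument "rows" is one flat list of numbers, 6 for each row, row after row: the shift along the tool's x, y, z normalised to -1 to 1, where 1 is 0.6 m, then the turn, a rotation vector about the tool's x, y, z normalised to -1 to 1, where 1 is 90 degrees. A call has 1 to 20 rows; each row is the pose to reach, as a shift and turn from the pose commanded when the call began, along the tool's axes at that moment; what a row does not reach only later rows make up. A row lasts 1/10 s, in which the tool goes at most 50 mm and 8.59 degrees, less where a joint would pass 70% of its speed; a pose out of reach is approached as far as the arm can. A call with a number of a shift or a turn outside -1 to 1 is refused whole. A call with a gripper value outside its range is refused whole. "grip" is the opening, from 0 (shut) to 1 (fully open), set as the call begins (left out, the last holds). The fingers move at their own pace and stop on an object; "grip_force" is the grip in N (left out, the last holds). Time passes only in rows, so rows that repeat a pose let the fingers close. It gives the time, the measured TCP pose, the force, the opening and the grip force at its end, in the units of the state.
- ctrl.get_obs(): the state, without advancing time (a new reading comes with each control period).
- ctrl.get_image(name): name is "scene" or "top" or "wrist"; returns (picture, depth): 480x640x3 uint8, blue, green, red; 480x640 float32, m along the optical axis (not along the pixel's ray), 0 where there is no reading.
- ctrl.camera_model(name): a dict with "mtx" (3x3 intrinsics, pixels), "R" (3x3) and "t" (3): a world point X has camera coordinates R X + t; the wrist camera has in their place "tool_from_camera" (4x4, takes a point from camera to tool coordinates, whose origin is the TCP and whose axes are the flange's). Camera axes: x right, y down, z forward; pixel columns grow to the right and rows downward; lengths in m; the calibration is good to about 2 mm. A picture is of the moment at which its call begins: read the wrist's pose just before it. camera_model takes no time and is no camera call.
- ctrl.finish_job(): hands the job in; it is judged then, once.
The state is a dict: "t": time; "q": joint angles; "dq": joint speeds; "effort": joint torques, N m; "tool_pos": TCP position; "tool_rot": TCP orientation; "contact_force": force on the tool from outside, world axes, zero at the start; "wrist_torque": the same for the moment, N m; "opening": finger opening in m; "grip_force": force on a finger pad.
Only numpy, scipy, OpenCV 4.12 (cv2) and the standard library are available. Lean on these libraries where they do the work, as an engineer would, in place of code of your own. Each camera call takes 0.05 s, during which the arm holds its last target. There are 200 camera calls.

## Working session

There is one attempt and no reset: what is moved stays moved. The work goes in short steps, Python scripts to look and compute and a tool call to move; the robot and the scene stay as the last step left them, time stands still between calls to the robot, and variables do not carry over. Pictures are saved under pics/ and viewed, at most 10 in all, crops included, and the job is handed in when it is done.

Besides the shell and the picture viewer there is one more tool, called after "Emit:" in YAML: its name, and indented under it one key for each argument. apply_moves: Moves the arm, as the interface text tells. Its arguments: {"type":"object","properties":{"rows":{"type":"array","items":{"type":"number"}},"grip":{"type":"number"},"grip_force":{"type":"number"}},"required":["rows"]}

```bash
ls; mkdir -p pics; cat > h.py <<'E'
import numpy as np, cv2, sys
from scipy.spatial.transform import Rotation as Rn
from station import ctrl
np.set_printoptions(precision=4,suppress=True)
def pose():
    o=ctrl.get_obs(); return np.array(o['tool_pos']),Rn.from_rotvec(o['tool_rot']).as_matrix()
def snap(name,fn):
    p,R=pose(); im,d=ctrl.get_image(name); m=ctrl.camera_model(name)
    cv2.imwrite(f'pics/{fn}.png',im)
    if name=='wrist':
        T=np.array(m['tool_from_camera']); W=np.eye(4); W[:3,:3]=R; W[:3,3]=p; T=W@T
    else:
        T=np.eye(4); T[:3,:3]=np.array(m['R']).T; T[:3,3]=-T[:3,:3]@np.array(m['t'])
    np.savez(f'pics/{fn}.npz',d=d,T=T,K=np.array(m['mtx']),im=im); return im,d
def cloud(fn):
    z=np.load(f'pics/{fn}.npz'); d=z['d'];K=z['K'];v,u=np.mgrid[:480,:640]
    P=np.stack([(u-K[0,2])/K[0,0]*d,(v-K[1,2])/K[1,1]*d,d],-1)@z['T'][:3,:3].T+z['T'][:3,3]
    P[d==0]=np.nan; return P
def ray(fn,u,v,zz):
    z=np.load(f'pics/{fn}.npz');K=z['K'];T=z['T']
    r=T[:3,:3]@[(u-K[0,2])/K[0,0],(v-K[1,2])/K[1,1],1]; c=T[:3,3]; return c+r*(zz-c[2])/r[2]
def to(p,R):
    "row numbers to reach world TCP pose"
    p0,R0=pose(); s=R0.T@(np.array(p)-p0)/0.6; w=Rn.from_matrix(R0.T@R).as_rotvec()/(np.pi/2)
    print('row',np.r_[s,w])
E
python3 - <<'E'
from h import *
snap('scene','s0');snap('top','t0')
o=ctrl.get_obs();print(o['t'],ctrl.tip_extent,o['tool_pos'],o['tool_rot']);print(ctrl.camera_model('wrist'))
E
```

```text
pics
0.1 0.0726 [0.2465 0.5739 0.3028] [-0.6329 -3.0766  0.0028]
{'mtx': array([[426.2472,   0.    , 321.9805],
       [  0.    , 426.2472, 236.0519],
       [  0.    ,   0.    ,   1.    ]]), 'tool_from_camera': array([[ 0.002 , -0.9645, -0.2642,  0.0663],
       [ 1.    ,  0.0018,  0.0011, -0.0005],
       [-0.0005, -0.2642,  0.9645, -0.0708],
       [ 0.    ,  0.    ,  0.    ,  1.    ]])}
```

View pics/t0.png

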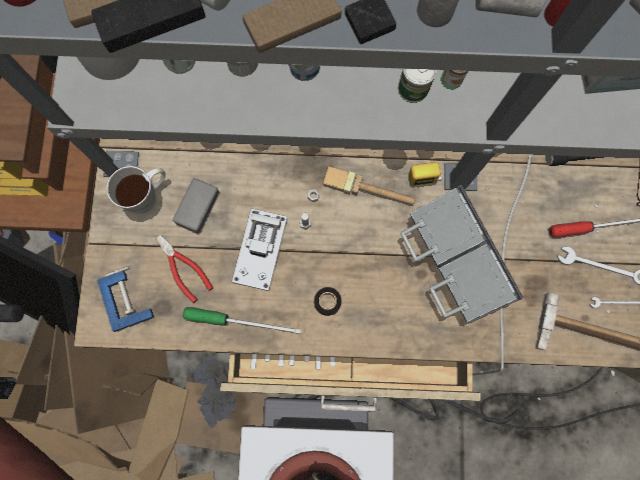

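View pics/s0.png

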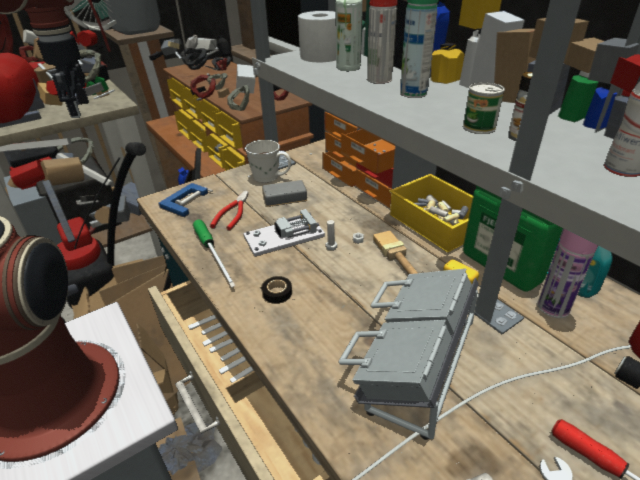

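Top view: the stand is at right with its hinge edge running (463,190)–(520,298). Left case is the upper one with its loop near (405,247), right case the lower with its loop near (435,303). The clamp is at (262,240), its V rest end probably low near (258,275); tape at (328,300), bolt (305,220), nut (313,195), pliers (185,270). Next, an enlarged crop.

```bash
python3 - <<'E'
from h import *
im=cv2.imread('pics/t0.png')
a=cv2.resize(im[180:330,390:530],None,fx=3.3,fy=3.3,interpolation=3)  # 462x495
b=cv2.resize(im[200:300,225:300],None,fx=4.4,fy=4.4,interpolation=3) # 330x440
o=np.zeros((500,800,3),np.uint8); o[:a.shape[0],:a.shape[1]]=a; o[:b.shape[0],465:465+b.shape[1]]=b
cv2.imwrite('pics/c1.png',o)
P=cloud('t0')
for n,(u,v) in dict(LidL=(445,225),LidR=(475,285),bench=(370,200),bed=(255,265),tape=(316,301),bolt=(305,215),shelf=(300,135),shelf2=(450,125),shelf3=(520,60)).items(): print(n,P[v,u])
# lid plane
z=P[...,2]; m=np.zeros(z.shape,bool); m[185:330,395:525]=1; m&=(z>0.05)&(z<0.2)
Q=P[m]
for n,(u0,u1,v0,v1) in dict(L=(430,460,212,235),R=(455,500,270,300)).items():
    q=P[v0:v1,u0:u1].reshape(-1,3); c=q.mean(0); U,S,V=np.linalg.svd(q-c); N=V[2]*np.sign(V[2][2]); print(n,c,N,'tilt',np.degrees(np.arccos(N[2])),'az',np.degrees(np.arctan2(-N[1],-N[0])),'rms',S[2]/len(q)**.5)
E
```

```text
LidL [ 0.5758 -0.2519  0.0974]
LidR [ 0.4521 -0.3127  0.0947]
bench [ 0.6517 -0.1025  0.0027]
bed [0.4902 0.1489 0.0128]
tape [0.4156 0.0117 0.0172]
bolt [0.5935 0.0423 0.0687]
shelf [0.6798 0.0515 0.3026]
shelf2 [ 0.7106 -0.2179  0.3007]
shelf3 [ 0.6772 -0.2435  0.5916]Traceback (most recent call last):
  File "<stdin>", line 13, in <module>
    u, s, vh = gufunc(a, signature=signature)
               ~~~~~~^^^^^^^^^^^^^^^^^^^^^^^^
    raise LinAlgError("SVD did not converge")
numpy.linalg.LinAlgError: SVD did not converge
```

View pics/c1.png

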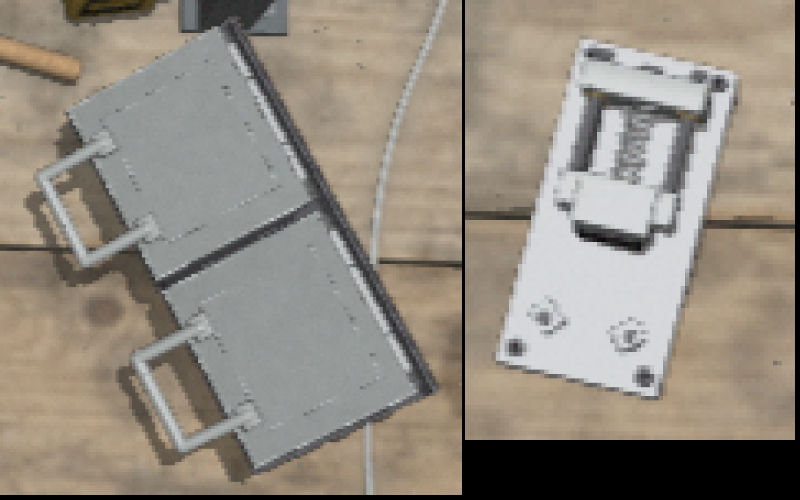

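```bash
cat > m1.py <<'E'
from h import *
P=cloud('t0')
for n,(u0,u1,v0,v1) in dict(L=(430,460,212,235),R=(455,495,272,298)).items():
    q=P[v0:v1,u0:u1].reshape(-1,3); q=q[np.isfinite(q[:,0])]; c=q.mean(0); N=np.linalg.svd(q-c)[2][2]; N*=np.sign(N[2]); print(n,c,N,'tilt',np.degrees(np.arccos(N[2])),'az',np.degrees(np.arctan2(-N[1],-N[0])))
r=lambda u,v,z: ray('t0',u,v,z)
bars=[r(402.7,233.9,.053),r(416.1,260,.053),r(431.2,288.5,.053),r(445.2,315.5,.053)]
print('bars',*bars); print('len',np.linalg.norm(bars[0]-bars[1]),np.linalg.norm(bars[2]-bars[3]),'sep',np.linalg.norm((bars[0]+bars[1]-bars[2]-bars[3])/2))
g=(bars[0]-bars[3])[:2]; print('bar dir az',np.degrees(np.arctan2(g[1],g[0])))
C=[r(*x,.012) for x in [(251.8,209.5),(287,217),(269.3,290.2),(232.95,281.8)]]
C=np.array(C);print('plate',C[:,:2].tolist(),'sizes',[np.linalg.norm(C[i]-C[i-1]) for i in range(4)])
ax=(C[0]+C[1]-C[2]-C[3])[:2]; print('clamp az',np.degrees(np.arctan2(ax[1],ax[0])),'ctr',C.mean(0))
V=[r(243.6,271.6,.019),r(262.5,276.1,.019)];print('V',V,np.linalg.norm(V[0]-V[1]))
a=ax/np.linalg.norm(ax); vm=(V[0]+V[1])[:2]/2
print('seat fromV', vm+a*.023)
fc=r(*( [225+(613-465)/4.4,200+234/4.4]),.035)[:2];print('face top',fc,'seat',fc-a*.0175)
ok=np.isfinite(P[...,2])
print('shelf edge min x (z .29-.32):',[ (yy,np.nanmin(P[...,0][(P[...,2]>.28)&(P[...,2]<.33)&(abs(P[...,1]-yy)<.03)],initial=9)) for yy in (.2,0,-.15,-.25,-.35,-.45)])
E
python3 m1.py
```

```text
L [ 0.5804 -0.251   0.096 ] [-0.1983  0.4096  0.8905] tilt 27.06908815548096 az -64.16067196802123
R [ 0.4535 -0.3121  0.0923] [-0.2211  0.4318  0.8745] tilt 29.019686889727996 az -62.8812456797015
bars [ 0.5636 -0.17    0.053 ] [ 0.5074 -0.199   0.053 ] [ 0.4474 -0.2311  0.053 ] [ 0.3915 -0.2601  0.053 ]
len 0.06324171273829415 0.06293087907711824 sep 0.131180101402826
bar dir az 27.63482537854186
plate [[0.6164069014771942, 0.16379364888719608], [0.6020932243215695, 0.08384068611638006], [0.4358408799190432, 0.11441605361796543], [0.451235315503871, 0.19489619533481875]] sizes [np.float64(0.16807445138529956), np.float64(0.08122411962925143), np.float64(0.16904051324222025), np.float64(0.08193925712221345)]
clamp az -10.542132546372022 ctr [0.5264 0.1392 0.012 ]
V [array([0.4736, 0.1722, 0.019 ]), array([0.4652, 0.1304, 0.019 ])] 0.04264171317691654
seat fromV [0.492  0.1471]
face top [0.5127 0.1402] seat [0.4955 0.1434]
shelf edge min x (z .29-.32): [(0.2, np.float64(0.6749796672580406)), (0, np.float64(0.6741899869131521)), (-0.15, np.float64(0.6746473910867935)), (-0.25, np.float64(0.674768686853091)), (-0.35, np.float64(0.6744679371715872)), (-0.45, np.float64(0.6748993115461686))]
```

```bash
cat >> h.py <<'E'
up=np.array([np.cos(np.radians(-62.5)),np.sin(np.radians(-62.5)),0]); sy=np.array([-up[1],up[0],0]); ez=np.array([0,0,1.])
RV=np.c_[sy,up,-ez]   # vertical tool closing along slope dir
def rows(wps):
    "wps: (TCP pos,R) all relative to current pose"
    p0,R0=pose()
    for p,R in wps:
        s=R0.T@(np.array(p)-p0)/0.6; w=Rn.from_matrix(R0.T@R).as_rotvec()/(np.pi/2); print(np.round(np.r_[s,w],3).tolist())
E
python3 - <<'E'
from h import *
rows([([.53,-.18,.22],RV)])
E
```

```text
[-0.93, -0.968, 0.14, -0.001, 0.001, 1.436]
```

Emit:
apply_moves:
  rows: [-0.93, -0.968, 0.1, 0, 0, 0.95, -0.93, -0.968, 0.1, 0, 0, 0.95, -0.93, -0.968, 0.1, 0, 0, 0.95, -0.93, -0.968, 0.1, 0, 0, 0.95, -0.93, -0.968, 0.1, 0, 0, 0.95, -0.93, -0.968, 0.1, 0, 0, 0.95, -0.93, -0.968, 0.1, 0, 0, 0.95, -0.93, -0.968, 0.1, 0, 0, 0.95, -0.93, -0.968, 0.1, 0, 0, 0.95, -0.93, -0.968, 0.1, 0, 0, 0.95, -0.93, -0.968, 0.1, 0, 0, 0.95, -0.93, -0.968, 0.1, 0, 0, 0.95, -0.93, -0.968, 0.1, 0, 0, 0.95, -0.93, -0.968, 0.1, 0, 0, 0.95, -0.93, -0.968, 0.1, 0, 0, 0.95, -0.93, -0.968, 0.1, 0, 0, 0.95, -0.93, -0.968, 0.1, 0, 0, 0.95, -0.93, -0.968, 0.1, 0, 0, 0.95]
  grip: 0.4

```text
t: 1.9
tool_pos: [0.5299, -0.1808, 0.243]
tool_rot: [-2.554, -1.826, 0.001]
contact_force: [0.5, 0.3, 0.2]
opening: 0.0344
grip_force: 0.0
```

```bash
python3 - <<'E'
from h import *
print(pose(),ctrl.get_obs()['t'],ctrl.get_obs()['opening'],ctrl.tip_extent)
rows([([.53,-.18,.22],RV)])
E
```

```text
(array([ 0.5299, -0.1808,  0.243 ]), array([[ 0.3238,  0.9461, -0.0017],
       [ 0.9461, -0.3238,  0.0011],
       [ 0.0005, -0.002 , -1.    ]])) 1.9 0.03444391567555043 0.0726
[0.001, -0.0, 0.038, -0.001, 0.0, 0.485]
```

Emit:
apply_moves:
  rows: [0, 0, 0.03, 0, 0, 0.485, 0, 0, 0.03, 0, 0, 0.485, 0, 0, 0.03, 0, 0, 0.485, 0, 0, 0.03, 0, 0, 0.485, 0, 0, 0.03, 0, 0, 0.485, 0, 0, 0.03, 0, 0, 0.485]

```text
t: 2.5
tool_pos: [0.5297, -0.1778, 0.2259]
tool_rot: [-3.05, -0.752, 0.0]
contact_force: [-0.6, -0.8, -0.3]
opening: 0.0342
grip_force: 0.0
```

```bash
python3 - <<'E'
from h import *
print(pose()); snap('wrist','w1')
E
```

```text
(array([ 0.5297, -0.1778,  0.2259]), array([[ 0.8854,  0.4648, -0.0002],
       [ 0.4648, -0.8854,  0.0005],
       [ 0.0001, -0.0006, -1.    ]]))
```

View pics/w1.png

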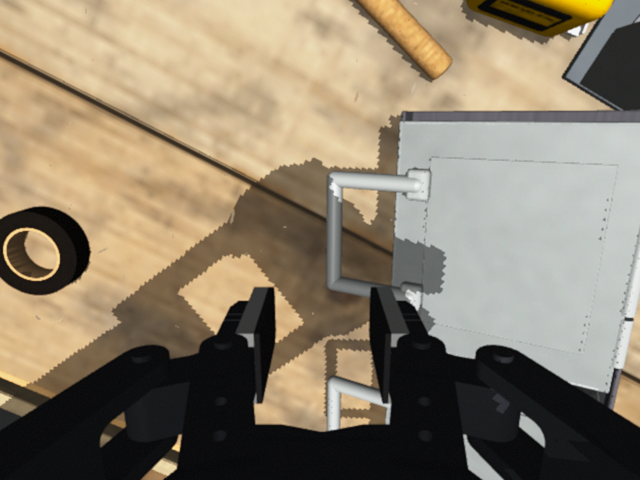

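Wrist view: the left bar runs vertically from (334,180) to (334,288), lid edge at about (397,230); the next loop shows at (334,385). Bar is exactly vertical in the picture, so the yaw fits.

```bash
python3 - <<'E'
from h import *
P=cloud('w1')
for v in (195,215,235,255,275):
    q=P[v,325:345]; k=np.where((q[:,2]>.035)&(q[:,2]<.09))[0]; print(v,k+325,q[k].mean(0),q[k][:,2].max())
for z in (.046,.05,.056): print(z,ray('w1',334.5,181,z),ray('w1',334.5,288,z))
v=range(150,290,20)
q=P[140:300,440:600].reshape(-1,3); q=q[np.isfinite(q[:,0])];c=q.mean(0);N=np.linalg.svd(q-c)[2][2];N*=np.sign(N[2]);print(c,N,np.degrees(np.arccos(N[2])),'az',np.degrees(np.arctan2(-N[1],-N[0])))
# right bar
for vv in (385,395): print(P[vv,325:345][:, :])if 0 else None
E
```

```text
bash:   638 Killed                     python3 - <<'E'
from h import *
P=cloud('w1')
for v in (195,215,235,255,275):
    q=P[v,325:345]; k=np.where((q[:,2]>.035)&(q[:,2]<.09))[0]; print(v,k+325,q[k].mean(0),q[k][:,2].max())
for z in (.046,.05,.056): print(z,ray('w1',334.5,181,z),ray('w1',334.5,288,z))
v=range(150,290,20)
q=P[140:300,440:600].reshape(-1,3); q=q[np.isfinite(q[:,0])];c=q.mean(0);N=np.linalg.svd(q-c)[2][2];N*=np.sign(N[2]);print(c,N,np.degrees(np.arccos(N[2])),'az',np.degrees(np.arctan2(-N[1],-N[0])))
# right bar
for vv in (385,395): print(P[vv,325:345][:, :])if 0 else None
E
```

```bash
python3 - <<'E'
from h import *
P=cloud('w1')
for v in (195,215,235,255,275):
    q=P[v,325:345]; k=np.where((q[:,2]>.035)&(q[:,2]<.09))[0]; print(v,k+325,q[k].mean(0),q[k][:,2].max())
print(ray('w1',334.5,181,.052),ray('w1',334.5,288,.052))
q=P[140:300,440:600].reshape(-1,3); q=q[np.isfinite(q[:,0])];c=q.mean(0);N=np.linalg.eigh(np.cov(q.T))[1][:,0];N*=np.sign(N[2]);print(c,N,np.degrees(np.arccos(N[2])),'az',np.degrees(np.arctan2(-N[1],-N[0])))
E
```

```text
195 [326 327 328 329 330 331 332 333 334 335 336 337 338 339 340 341] [ 0.5562 -0.1719  0.0619] 0.06336839666375196
215 [326 327 328 329 330 331 332 333 334 335 336 337 338 339 340 341] [ 0.5463 -0.1772  0.0623] 0.06484134057154559
235 [326 327 328 329 330 331 332 333 334 335 336 337 338 339 340 341] [ 0.5359 -0.1828  0.0619] 0.06388459369236588
255 [326 327 328 329 330 331 332 333 334 335 336 337 338 339 340] [ 0.5252 -0.1882  0.0621] 0.0636644610475397
275 [326 327 328 329 330 331 332 333 334 335 336 337 338 339 340] [ 0.5144 -0.194   0.0621] 0.06359055035775454
[ 0.5623 -0.1696  0.052 ] [ 0.5041 -0.2008  0.052 ]
[ 0.5915 -0.2512  0.0992] [-0.2049  0.4075  0.8899] 27.13845509472086 az -63.307065936597176
```

```bash
python3 - <<'E'
from h import *
rows([([.536,-.183,.226],RV),([.536,-.183,.117],RV)])
E
```

```text
[0.005, 0.012, -0.0, -0.0, -0.0, 0.003]
[0.005, 0.012, 0.182, -0.0, -0.0, 0.003]
```

Emit:
apply_moves:
  rows: [0.005, 0.012, 0, 0, 0, 0, 0.005, 0.012, 0, 0, 0, 0, 0.005, 0.012, 0, 0, 0, 0, 0.005, 0.012, 0.06, 0, 0, 0, 0.005, 0.012, 0.12, 0, 0, 0, 0.005, 0.012, 0.16, 0, 0, 0, 0.005, 0.012, 0.182, 0, 0, 0, 0.005, 0.012, 0.182, 0, 0, 0, 0.005, 0.012, 0.182, 0, 0, 0]
  grip: 0.23
  grip_force: 25

```text
t: 3.45
tool_pos: [0.5367, -0.185, 0.1177]
tool_rot: [3.05, 0.749, 0.002]
contact_force: [0.3, 0.0, 0.4]
opening: 0.0197
grip_force: 0.0
```

Emit:
apply_moves:
  rows: [0, 0, 0, 0, 0, 0, 0, 0, 0, 0, 0, 0, 0, 0, 0, 0, 0, 0, 0, 0, 0, 0, 0, 0, 0, 0, 0, 0, 0, 0]
  grip: 0
  grip_force: 25

```text
t: 3.95
tool_pos: [0.536, -0.1832, 0.1172]
tool_rot: [-3.048, -0.748, -0.001]
contact_force: [-1.0, 5.8, -3.9]
opening: 0.0076
grip_force: 24.4
```

```bash
cat > arc.py <<'E'
from h import *
import sys
# bar start taken from current TCP; args: phi0 deg, then list of phi
a=[float(x) for x in sys.argv[1:]]; ph0=np.radians(a[0])
p,R=pose(); 
f=lambda ph: .145*np.array([np.cos(ph)*-up[0],np.cos(ph)*-up[1],np.sin(ph)])
rows([(p+f(np.radians(x))-f(ph0),R) for x in a[1:]])
E
python3 arc.py -24.5 -20 -15 -10 -5 0 5 10 15 20 25 30 35 40 45 50 55 60 63 65
```

```text
[0.0, -0.007, -0.018, 0.0, 0.0, 0.0]
[0.0, -0.014, -0.038, 0.0, 0.0, 0.0]
[0.0, -0.018, -0.058, 0.0, 0.0, 0.0]
[0.0, -0.021, -0.079, 0.0, 0.0, 0.0]
[0.0, -0.022, -0.1, 0.0, 0.0, 0.0]
[0.0, -0.021, -0.121, 0.0, 0.0, 0.0]
[0.0, -0.019, -0.142, 0.0, 0.0, 0.0]
[0.0, -0.014, -0.163, 0.0, 0.0, 0.0]
[0.0, -0.008, -0.183, 0.0, 0.0, 0.0]
[0.0, 0.0, -0.202, 0.0, 0.0, 0.0]
[0.0, 0.01, -0.221, 0.0, 0.0, 0.0]
[0.0, 0.021, -0.239, 0.0, 0.0, 0.0]
[0.0, 0.034, -0.256, 0.0, 0.0, 0.0]
[0.0, 0.048, -0.271, 0.0, 0.0, 0.0]
[0.0, 0.064, -0.286, 0.0, 0.0, 0.0]
[0.0, 0.08, -0.298, 0.0, 0.0, 0.0]
[0.0, 0.098, -0.31, 0.0, 0.0, 0.0]
[0.0, 0.109, -0.316, 0.0, 0.0, 0.0]
[0.0, 0.117, -0.32, 0.0, 0.0, 0.0]
```

Emit:
apply_moves:
  rows: [0, -0.007, -0.018, 0, 0, 0, 0, -0.014, -0.038, 0, 0, 0, 0, -0.018, -0.058, 0, 0, 0, 0, -0.021, -0.079, 0, 0, 0, 0, -0.022, -0.1, 0, 0, 0, 0, -0.021, -0.121, 0, 0, 0, 0, -0.019, -0.142, 0, 0, 0, 0, -0.014, -0.163, 0, 0, 0, 0, -0.008, -0.183, 0, 0, 0, 0, 0, -0.202, 0, 0, 0]

```text
t: 4.95
tool_pos: [0.5355, -0.1821, 0.2396]
tool_rot: [-3.044, -0.749, 0.001]
contact_force: [-4.7, 9.7, 1.5]
opening: 0.0078
grip_force: 24.4
```

```bash
python3 arc.py 25 30 35 40 45 50 55 60 63 
```

```text
[-0.0, 0.01, -0.019, 0.0, 0.0, 0.0]
[-0.0, 0.021, -0.037, 0.0, 0.0, 0.0]
[-0.0, 0.034, -0.053, 0.0, 0.0, 0.0]
[-0.0, 0.048, -0.069, 0.0, 0.0, 0.0]
[-0.0, 0.063, -0.083, 0.0, 0.0, 0.0]
[-0.0, 0.08, -0.096, 0.0, 0.0, 0.0]
[-0.0, 0.097, -0.108, 0.0, 0.0, 0.0]
[-0.0, 0.109, -0.114, 0.0, 0.0, 0.0]
```

Emit:
apply_moves:
  rows: [0, 0.007, -0.019, 0, 0, 0, 0, 0.018, -0.037, 0, 0, 0, 0, 0.031, -0.053, 0, 0, 0, 0, 0.045, -0.069, 0, 0, 0, 0, 0.06, -0.083, 0, 0, 0, 0, 0.077, -0.096, 0, 0, 0, 0, 0.094, -0.108, 0, 0, 0, 0, 0.105, -0.114, 0, 0, 0, 0, 0.105, -0.114, 0, 0, 0]

```text
t: 5.85
tool_pos: [0.5661, -0.2411, 0.312]
tool_rot: [3.048, 0.748, 0.006]
contact_force: [-3.2, 2.9, 9.4]
opening: 0.0076
grip_force: 25.1
```

```bash
python3 - <<'E'
from h import *
print(pose(),ctrl.get_obs()['wrist_torque'])
snap('scene','s1')
im=cv2.imread('pics/s1.png'); cv2.imwrite('pics/s1c.png',cv2.resize(im[150:450,280:600],None,fx=1.8,fy=1.8))
E
```

```text
(array([ 0.5661, -0.2411,  0.312 ]), array([[ 0.8863,  0.4631,  0.0048],
       [ 0.4631, -0.8863, -0.0023],
       [ 0.0032,  0.0043, -1.    ]])) [ 0.6654  0.6029 -0.0516]
```

View pics/s1c.png

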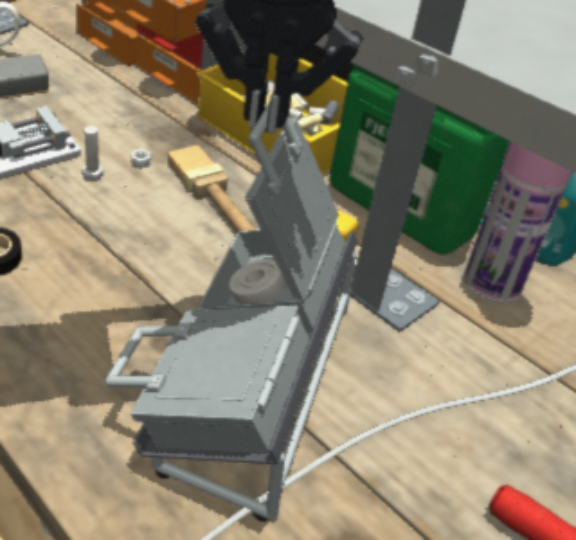

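The left lid stands open, with its bearing visible at crop (257,278); bar still in the fingers at (262,120). Release and go to the right loop.

Emit:
apply_moves:
  rows: [0, 0, 0, 0, 0, 0, 0, 0, 0, 0, 0, 0, 0, 0, -0.04, 0, 0, 0, 0, 0, -0.08, 0, 0, 0, -0.07, -0.108, -0.08, 0, 0, 0, -0.15, -0.108, -0.04, 0, 0, 0, -0.218, -0.108, 0, 0, 0, 0, -0.218, -0.108, 0.08, 0, 0, 0, -0.218, -0.108, 0.16, 0, 0, 0, -0.218, -0.108, 0.2, 0, 0, 0, -0.218, -0.108, 0.2, 0, 0, 0, -0.218, -0.108, 0.2, 0, 0, 0]
  grip: 0.23

```text
t: 7.1
tool_pos: [0.4196, -0.2439, 0.1871]
tool_rot: [3.05, 0.749, 0.0]
contact_force: [0.3, -1.0, 1.0]
opening: 0.0194
grip_force: 0.0
```

```bash
python3 - <<'E'
from h import *
snap('wrist','w2'); P=cloud('w2')
p,R=pose();print(p)
Q=(P-p)@R   # tool frame
m=(P[...,2]>.05)&(P[...,2]<.075)&(abs(Q[...,1])<.02)&(Q[...,0]>-.03)&(Q[...,0]<.05)
print(m.sum(),P[m].mean(0) if m.any() else 0, P[m][:,2].max() if m.any() else 0)
rows([([.420,-.2445,.114],RV)])
E
```

```text
[ 0.4204 -0.2444  0.1886]
3203 [ 0.4288 -0.2436  0.0614] 0.07242952547315831
[-0.001, -0.001, 0.124, 0.002, -0.001, 0.001]
```

View pics/w2.png

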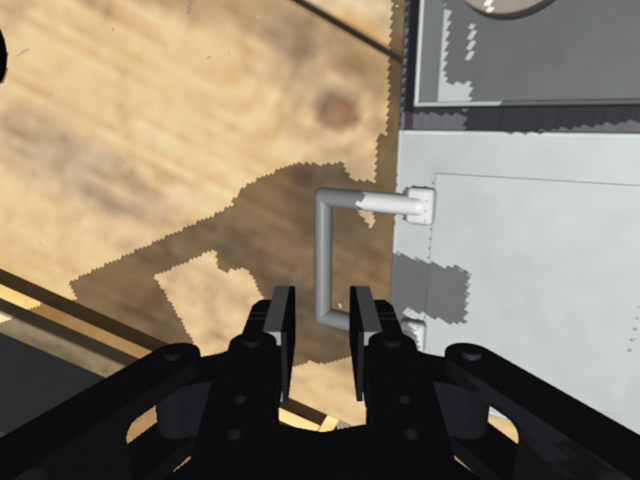

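The right bar is at u≈324, v 195–318, centred between the pads at u≈322.

```bash
python3 - <<'E'
from h import *
P=cloud('w2')
for v in (215,235,255,275,295): print(P[v,320:329].mean(0),P[v,324])
E
```

```text
[ 0.4408 -0.2348  0.0604] [ 0.4408 -0.2348  0.0604]
[ 0.4321 -0.2394  0.0601] [ 0.4322 -0.2394  0.0604]
[ 0.4231 -0.2442  0.0598] [ 0.4232 -0.2441  0.0602]
[ 0.414  -0.2489  0.0601] [ 0.4139 -0.249   0.0599]
[ 0.4045 -0.254   0.0599] [ 0.4045 -0.254   0.0598]
```

Emit:
apply_moves:
  rows: [0.002, 0.002, 0.05, 0, 0, 0, 0.002, 0.002, 0.1, 0, 0, 0, 0.002, 0.002, 0.124, 0, 0, 0, 0.002, 0.002, 0.124, 0, 0, 0]

```text
t: 7.55
tool_pos: [0.4209, -0.244, 0.1116]
tool_rot: [-3.05, -0.75, 0.002]
contact_force: [-0.4, 0.3, -0.3]
opening: 0.0195
grip_force: 0.0
```

Emit:
apply_moves:
  rows: [0, 0, 0, 0, 0, 0, 0, 0, 0, 0, 0, 0, 0, 0, 0, 0, 0, 0, 0, 0, 0, 0, 0, 0]
  grip: 0

```text
t: 7.95
tool_pos: [0.4211, -0.2436, 0.1127]
tool_rot: [-3.05, -0.749, -0.001]
contact_force: [-1.0, 5.0, -2.6]
opening: 0.0082
grip_force: 24.6
```

Emit:
apply_moves:
  rows: [0, -0.007, -0.018, 0, 0, 0, 0, -0.014, -0.038, 0, 0, 0, 0, -0.019, -0.058, 0, 0, 0, 0, -0.022, -0.079, 0, 0, 0, 0, -0.023, -0.1, 0, 0, 0, 0, -0.023, -0.121, 0, 0, 0, 0, -0.021, -0.142, 0, 0, 0, 0, -0.017, -0.163, 0, 0, 0, 0, -0.011, -0.183, 0, 0, 0, 0, -0.003, -0.202, 0, 0, 0]

```text
t: 8.95
tool_pos: [0.4197, -0.2411, 0.2353]
tool_rot: [-3.047, -0.749, -0.0]
contact_force: [-2.6, 9.8, 0.9]
opening: 0.0075
grip_force: 24.5
```

Emit:
apply_moves:
  rows: [0, 0.007, -0.019, 0, 0, 0, 0, 0.018, -0.037, 0, 0, 0, 0, 0.031, -0.053, 0, 0, 0, 0, 0.045, -0.069, 0, 0, 0, 0, 0.06, -0.083, 0, 0, 0, 0, 0.077, -0.096, 0, 0, 0, 0, 0.094, -0.108, 0, 0, 0, 0, 0.105, -0.114, 0, 0, 0, 0, 0.105, -0.114, 0, 0, 0]

```text
t: 9.85
tool_pos: [0.4501, -0.2995, 0.3082]
tool_rot: [3.045, 0.747, 0.005]
contact_force: [-3.2, 5.8, 10.3]
opening: 0.0078
grip_force: 25.4
```

Emit:
apply_moves:
  rows: [0, 0, 0, 0, 0, 0, 0, 0, 0, 0, 0, 0, 0, 0, -0.04, 0, 0, 0, 0, 0, -0.08, 0, 0, 0, 0, -0.05, -0.08, 0, 0, 0, 0, -0.1, -0.08, 0, 0, 0, 0, -0.15, -0.08, 0, 0, 0, 0, -0.15, -0.08, 0, 0, 0]
  grip: 0.23

```text
t: 10.65
tool_pos: [0.4066, -0.2169, 0.3502]
tool_rot: [3.049, 0.752, 0.001]
contact_force: [0.3, -0.7, -0.1]
opening: 0.0196
grip_force: 0.0
```

```bash
python3 - <<'E'
from h import *
snap('top','t2'); snap('wrist','w3')
a=cv2.imread('pics/t2.png')[170:340,380:540]; b=cv2.imread('pics/w3.png')
o=np.zeros((425,800,3),np.uint8); o[:,:400]=cv2.resize(a,(400,425),interpolation=3); o[:300,400:]=cv2.resize(b,(400,300))
cv2.imwrite('pics/c3.png',o); print(pose())
E
```

```text
(array([ 0.4075, -0.2186,  0.3502]), array([[ 0.886 ,  0.4637,  0.0013],
       [ 0.4637, -0.886 , -0.002 ],
       [ 0.0002,  0.0024, -1.    ]]))
```

View pics/c3.png

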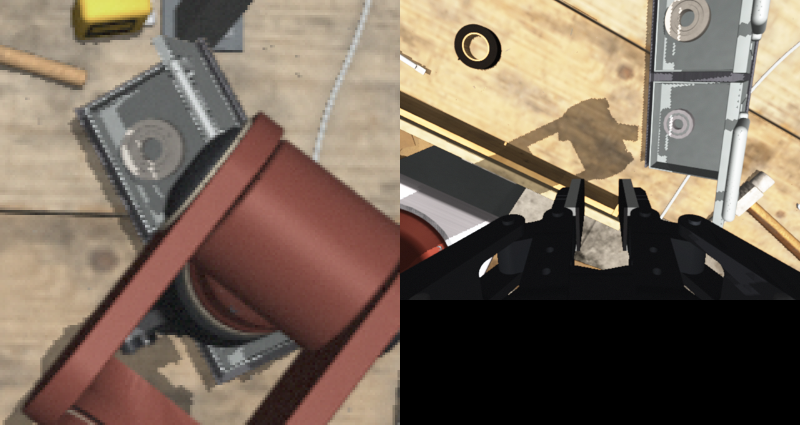

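The left case holds the larger bearing (wrist inset (688,18), across ~44 px) and the right one the smaller (678,124, ~32 px); both lids stand open. Measure the large one from the clouds.

```bash
cat >> h.py <<'E'
nrm=-.5*up+.866*ez; sl=.866*up+.5*ez
RC=np.c_[np.cross(sy,-nrm),sy,-nrm]
def seg(fn,c,lo=None,rad=.04):
    P=cloud(fn).reshape(-1,3); P=P[np.isfinite(P[:,0])]
    d=P-c; a=np.c_[d@sl,d@sy,d@nrm]; a=a[(abs(a[:,0])<rad)&(abs(a[:,1])<rad)&(abs(a[:,2])<.04)]
    return a
E
python3 - <<'E'
from h import *
c=cloud('t2')[229,440]; print('px',c, cloud('t2')[222,440])
c=np.array([.567,-.228,.065])
for fn in('t2','w3'):
    a=seg(fn,c,rad=.05); h,e=np.histogram(a[:,2],np.arange(-.04,.041,.002)); print(fn,len(a)); print([(round(x,3),int(n)) for x,n in zip(e,h) if n>15])
    for lo in e[:-1][h>100]: 
        s=a[(a[:,2]>=lo)&(a[:,2]<lo+.004)]; print(round(lo,3),s.min(0),s.max(0),s.mean(0))
E
```

```text
px [nan nan nan] [ 0.5894 -0.2477  0.0681]
t2 1505
[(np.float64(-0.032), 24), (np.float64(-0.03), 90), (np.float64(-0.028), 165), (np.float64(-0.026), 224), (np.float64(-0.024), 180), (np.float64(-0.022), 91), (np.float64(-0.02), 49), (np.float64(-0.018), 41), (np.float64(-0.016), 86), (np.float64(-0.014), 110), (np.float64(-0.012), 142), (np.float64(-0.01), 102), (np.float64(-0.008), 69), (np.float64(-0.006), 21), (np.float64(-0.004), 21), (np.float64(-0.002), 16)]
-0.028 [-0.0262 -0.0496 -0.028 ] [ 0.0498  0.05   -0.024 ] [ 0.0145  0.0111 -0.0258]
-0.026 [-0.0262 -0.0496 -0.026 ] [ 0.0498  0.05   -0.022 ] [ 0.015   0.0099 -0.0241]
-0.024 [-0.0293 -0.0479 -0.024 ] [ 0.0497  0.0499 -0.02  ] [ 0.0128  0.0081 -0.0224]
-0.014 [-0.0268 -0.0475 -0.014 ] [ 0.0443  0.0436 -0.01  ] [ 0.0125 -0.0023 -0.0118]
-0.012 [-0.0264 -0.045  -0.012 ] [ 0.0446  0.0483 -0.008 ] [ 0.0148 -0.0018 -0.0101]
-0.01 [-0.0132 -0.0471 -0.01  ] [ 0.0446  0.0483 -0.0061] [ 0.0142 -0.0027 -0.0083]
w3 9496
[(np.float64(-0.028), 48), (np.float64(-0.026), 2208), (np.float64(-0.024), 1686), (np.float64(-0.022), 206), (n
[... 671 characters left out ...]
0.0044 -0.0115 -0.018 ]
-0.018 [-0.0276 -0.05   -0.018 ] [ 0.0451  0.0232 -0.014 ] [-0.0106 -0.012  -0.0157]
-0.016 [-0.0276 -0.05   -0.016 ] [ 0.045   0.0229 -0.012 ] [-0.0064 -0.0104 -0.0139]
-0.014 [-0.0268 -0.0496 -0.014 ] [ 0.045   0.0225 -0.01  ] [ 0.0146 -0.005  -0.0113]
-0.012 [-0.0257 -0.0498 -0.012 ] [ 0.045   0.0223 -0.008 ] [ 0.0181 -0.0053 -0.0098]
-0.01 [-0.0118 -0.0498 -0.01  ] [ 0.0448  0.0201 -0.006 ] [ 0.017  -0.0064 -0.0089]
-0.008 [-0.0123 -0.0499 -0.008 ] [ 0.0445  0.0194 -0.0041] [ 0.004  -0.0096 -0.0068]
0.004 [-0.0136 -0.0497  0.0041] [-0.0104  0.017   0.0079] [-0.0119 -0.0162  0.0062]
0.006 [-0.0133 -0.0497  0.006 ] [-0.0106  0.0167  0.0094] [-0.012  -0.0152  0.0069]
```

```bash
python3 - <<'E'
from h import *
c=np.array([.567,-.228,.065]); t=c+.018*sl-.003*sy
print(t+.14*nrm, np.degrees(1)*np.array(ctrl.get_obs()['q']))
rows([([.48,-.13,.33],RC),(t+.14*nrm,RC)])
E
```

```text
[ 0.5392 -0.1811  0.1952] [-37.4225 -21.52   109.8252  -0.0474  91.5664  24.9488]
[0.175, -0.075, 0.033, -0.26, -0.26, -0.974]
[0.223, 0.046, 0.258, -0.26, -0.26, -0.974]
```

Emit:
apply_moves:
  rows: [0.175, -0.075, 0.033, -0.26, -0.26, -0.97, 0.175, -0.075, 0.033, -0.26, -0.26, -0.97, 0.175, -0.075, 0.033, -0.26, -0.26, -0.97, 0.175, -0.075, 0.033, -0.26, -0.26, -0.97, 0.175, -0.075, 0.033, -0.26, -0.26, -0.97, 0.175, -0.075, 0.033, -0.26, -0.26, -0.97, 0.175, -0.075, 0.033, -0.26, -0.26, -0.97, 0.175, -0.075, 0.033, -0.26, -0.26, -0.97, 0.175, -0.075, 0.033, -0.26, -0.26, -0.97, 0.175, -0.075, 0.033, -0.26, -0.26, -0.97, 0.223, 0.046, 0.258, -0.26, -0.26, -0.974, 0.223, 0.046, 0.258, -0.26, -0.26, -0.974, 0.223, 0.046, 0.258, -0.26, -0.26, -0.974, 0.223, 0.046, 0.258, -0.26, -0.26, -0.974, 0.223, 0.046, 0.258, -0.26, -0.26, -0.974, 0.223, 0.046, 0.258, -0.26, -0.26, -0.974]
  grip: 0.75

```text
t: 12.35
tool_pos: [0.54, -0.1816, 0.1971]
tool_rot: [1.385, 2.281, -0.368]
contact_force: [-0.8, -0.2, 0.1]
opening: 0.0641
grip_force: 0.0
```

```bash
python3 - <<'E'
from h import *
print(pose(),ctrl.get_obs()['opening']); im,d=snap('wrist','w4')
c=np.array([.567,-.228,.065]); rows([(c+.018*sl-.003*sy+.14*nrm,RC)])
a=seg('w4',c,rad=.06); s=a[(a[:,2]>-.013)&(a[:,2]<-.006)&(a[:,0]>-.02)]; print(len(s),s.min(0),s.max(0),s.mean(0)); f=a[(a[:,2]<-.018)]; print('floor',np.median(f,0))
E
```

```text
(array([ 0.54  , -0.1816,  0.1971]), array([[-0.3986,  0.8871,  0.2329],
       [ 0.7687,  0.4617, -0.4428],
       [-0.5003,  0.0026, -0.8659]])) 0.06406815717663326
[0.003, -0.001, 0.003, 0.002, 0.001, -0.001]
7008 [-0.0144 -0.06   -0.013 ] [ 0.0482  0.0531 -0.006 ] [ 0.0164 -0.0005 -0.01  ]
floor [ 0.0154 -0.0018 -0.0247]
```

View pics/w4.png

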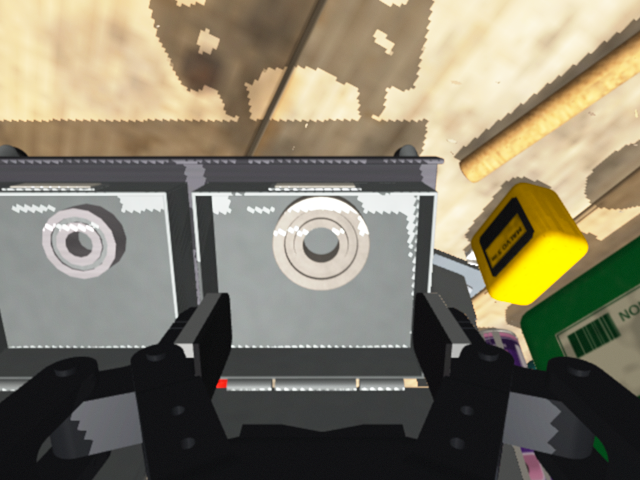

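Large bearing's top ring spans u 273–369, v 197–290, centre (321,243); pads' middle is u≈321. The small one is at (80,240).

```bash
cat > m2.py <<'E'
from h import *
c=np.array([.567,-.228,.065]);z=np.load('pics/w4.npz');K=z['K'];T=z['T'];o=T[:3,3]
def hit(u,v,h=-.0097):
    r=T[:3,:3]@[(u-K[0,2])/K[0,0],(v-K[1,2])/K[1,1],1]; X=o+r*((h-(o-c)@nrm)/(r@nrm)); d=X-c; return np.array([d@sl,d@sy,d@nrm])
for q in [(321,243),(273,243),(369,243),(321,197),(321,290)]: print(hit(*q))
b=hit(321,243); g=c+b[0]*sl+b[1]*sy
rows([(g+h*nrm,RC) for h in (.12,.07,.06,.055,.05)])
E
python3 m2.py
```

```text
[ 0.0183 -0.0024 -0.0097]
[ 0.0182 -0.0283 -0.0097]
[ 0.0183  0.0236 -0.0097]
[-0.0069 -0.0023 -0.0097]
[ 0.0455 -0.0024 -0.0097]
[0.003, -0.0, 0.037, 0.002, 0.001, -0.001]
[0.003, -0.001, 0.12, 0.002, 0.001, -0.001]
[0.003, -0.001, 0.137, 0.002, 0.001, -0.001]
[0.003, -0.001, 0.145, 0.002, 0.001, -0.001]
[0.003, -0.001, 0.153, 0.002, 0.001, -0.001]
```

Emit:
apply_moves:
  rows: [0.002, 0, 0.05, 0, 0, 0, 0.002, 0, 0.1, 0, 0, 0, 0.002, 0, 0.13, 0, 0, 0, 0.002, 0, 0.14, 0, 0, 0, 0.002, 0, 0.145, 0, 0, 0, 0.002, 0, 0.145, 0, 0, 0]

```text
t: 13.0
tool_pos: [0.5594, -0.2187, 0.1206]
tool_rot: [1.385, 2.281, -0.368]
contact_force: [0.8, -0.1, 0.1]
opening: 0.0635
grip_force: 0.0
```

Emit:
apply_moves:
  rows: [0, 0, 0.004, 0, 0, 0, 0, 0, 0.008, 0, 0, 0, 0, 0, 0.008, 0, 0, 0]

```text
t: 13.3
tool_pos: [0.5598, -0.2207, 0.1148]
tool_rot: [1.386, 2.284, -0.369]
contact_force: [-0.5, -0.1, 0.3]
opening: 0.064
grip_force: 0.0
```

```bash
python3 - <<'E'
from h import *
p,R=pose(); c=np.array([.567,-.228,.065]);d=p-c;print(d@sl,d@sy,d@nrm)
im,dd=snap('wrist','w5')
E
```

```text
0.01636866677468762 -0.0030537371697572117 0.04801907867933449
```

View pics/w5.png

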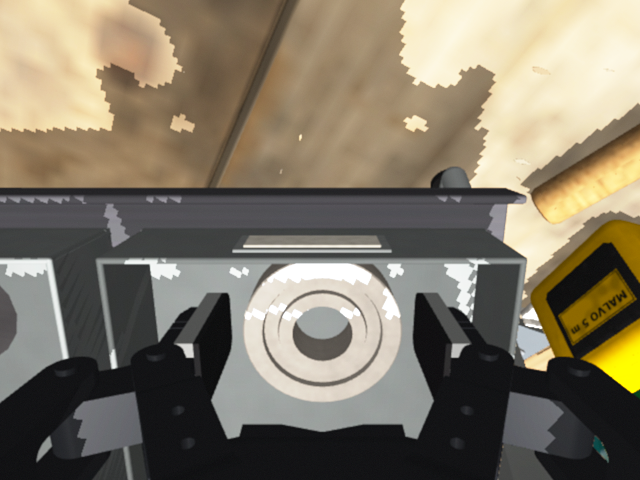

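Bearing centre at (322,332), evenly between the pads at u≈230 and 415. Close, shifting 2 mm uphill.

Emit:
apply_moves:
  rows: [-0.003, 0, 0, 0, 0, 0, -0.003, 0, 0, 0, 0, 0]

```text
t: 13.55
tool_pos: [0.5606, -0.2223, 0.1157]
tool_rot: [1.386, 2.283, -0.369]
contact_force: [1.3, 1.2, -0.3]
opening: 0.0641
grip_force: 0.0
```

Emit:
apply_moves:
  rows: [0, 0, 0, 0, 0, 0, 0, 0, 0, 0, 0, 0, 0, 0, 0, 0, 0, 0, 0, 0, 0, 0, 0, 0, 0, 0, 0, 0, 0, 0]
  grip: 0.4
  grip_force: 60

```text
t: 14.05
tool_pos: [0.5605, -0.222, 0.1161]
tool_rot: [1.387, 2.284, -0.369]
contact_force: [-2.8, 2.9, 4.9]
opening: 0.0506
grip_force: 61.1
```

Emit:
apply_moves:
  rows: [0, 0, -0.03, 0, 0, 0, 0, 0, -0.08, 0, 0, 0, 0, 0, -0.14, 0, 0, 0, 0, 0, -0.2, 0, 0, 0, 0, 0, -0.25, 0, 0, 0, 0, 0, -0.25, 0, 0, 0]

```text
t: 14.65
tool_pos: [0.5273, -0.1552, 0.2504]
tool_rot: [1.382, 2.278, -0.365]
contact_force: [1.1, 0.1, -0.3]
opening: 0.0504
grip_force: 62.9
```

```bash
python3 - <<'E'
from h import *
p,R=pose(); print(p,ctrl.get_obs()['opening'])
snap('wrist','w6')
z=np.load('pics/w6.npz');d=z['d'];K=z['K'];m=ctrl.camera_model('wrist');T=np.array(m['tool_from_camera'])
v,u=np.mgrid[:480,:640];P=np.stack([(u-K[0,2])/K[0,0]*d,(v-K[1,2])/K[1,1]*d,d],-1)@T[:3,:3].T+T[:3,3];P[d==0]=np.nan
s=P.reshape(-1,3);s=s[(abs(s[:,1])<.03)&(abs(s[:,0])<.04)&(s[:,2]>.04)&(s[:,2]<.09)]
h,e=np.histogram(s[:,2],np.arange(.04,.091,.002));print([(round(x,3),int(n)) for x,n in zip(e,h)])
E
```

```text
[ 0.5273 -0.1552  0.2504] 0.050419001353089986
[(np.float64(0.04), 328), (np.float64(0.042), 299), (np.float64(0.044), 285), (np.float64(0.046), 268), (np.float64(0.048), 269), (np.float64(0.05), 249), (np.float64(0.052), 221), (np.float64(0.054), 243), (np.float64(0.056), 5085), (np.float64(0.058), 8844), (np.float64(0.06), 2527), (np.float64(0.062), 461), (np.float64(0.064), 458), (np.float64(0.066), 352), (np.float64(0.068), 345), (np.float64(0.07), 323), (np.float64(0.072), 147), (np.float64(0.074), 0), (np.float64(0.076), 0), (np.float64(0.078), 0), (np.float64(0.08), 0), (np.float64(0.082), 0), (np.float64(0.084), 0), (np.float64(0.086), 0), (np.float64(0.088), 0)]
```

View pics/w6.png

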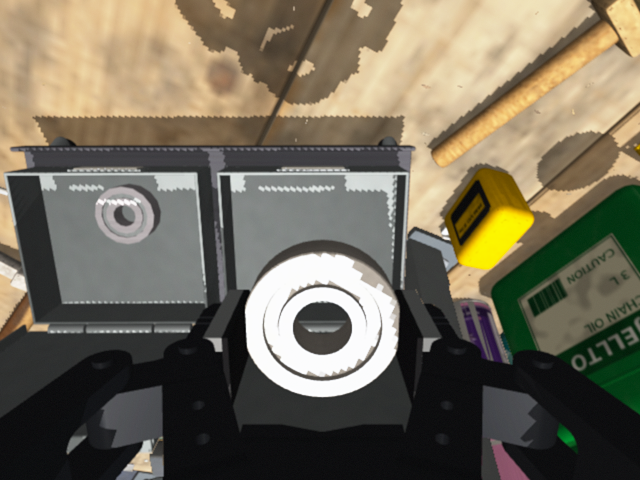

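The bearing is held: top ring u 245–398, v ~250–396, centre (321,323); the small bearing stays at (127,213). Fit its pose in the tool frame and plan the placing.

```bash
cat > m3.py <<'E'
from h import *
def held(fn):
    z=np.load(f'pics/{fn}.npz');d=z['d'];K=z['K'];T=np.array(ctrl.camera_model('wrist')['tool_from_camera'])
    v,u=np.mgrid[:480,:640];P=np.stack([(u-K[0,2])/K[0,0]*d,(v-K[1,2])/K[1,1]*d,d],-1)@T[:3,:3].T+T[:3,3]
    P=P[(d>0)&(abs(P[...,1])<.0265)&(abs(P[...,0])<.035)&(P[...,2]>.054)&(P[...,2]<.063)]
    for _ in range(3):
        A=np.c_[P[:,:2],np.ones(len(P))]; k=np.linalg.lstsq(A,P[:,2],rcond=None)[0]; P=P[abs(A@k-P[:,2])<.002]
    lo,hi=np.percentile(P,[.3,99.7],axis=0); c=(lo+hi)/2; print(len(P),'plane',k,'ext',lo,hi,'ctr',c); return c,k
if __name__=='__main__': held('w6')
E
python3 m3.py; python3 - <<'E'
from h import *
t=np.radians(-10.5); a=np.array([np.cos(t),np.sin(t),0]); b=np.array([-a[1],a[0],0])
for s in (1,-1):
    y=s*b; R=np.c_[np.cross(y,-ez),y,-ez]; print(s,R); rows([([.47,.15,.25],R),([.40,0,.25],R)])
print(np.degrees(ctrl.get_obs()['q']))
E
```

```text
15170 plane [0.001  0.     0.0586] ext [-0.0266 -0.0252  0.0568] [0.0252 0.0254 0.0605] ctr [-0.0007  0.0001  0.0586]
1 [[-0.9833  0.1822 -0.    ]
 [ 0.1822  0.9833 -0.    ]
 [ 0.      0.     -1.    ]]
[0.427, 0.152, -0.251, -0.149, 0.311, -0.564]
[0.281, -0.067, -0.167, -0.149, 0.311, -0.564]
-1 [[ 0.9833 -0.1822 -0.    ]
 [-0.1822 -0.9833 -0.    ]
 [ 0.     -0.     -1.    ]]
[0.427, 0.152, -0.251, 0.372, 0.178, 1.383]
[0.281, -0.067, -0.167, 0.372, 0.178, 1.383]
[-16.48   -13.2651 115.8387 -24.9436  57.9763 -34.2449]
```

```bash
cat >> h.py <<'E'
t=np.radians(-10.5); ca=np.array([np.cos(t),np.sin(t),0]); cb=np.array([-ca[1],ca[0],0]); RS=np.c_[np.cross(cb,-ez),cb,-ez]
E
python3 - <<'E'
from h import *
s=np.array([.4935,.1455,0]); rows([(s+.03*ca+.22*ez,RS)])
E
```

```text
[0.404, 0.222, -0.179, -0.149, 0.311, -0.564]
```

Emit:
apply_moves:
  rows: [0.06, 0.033, -0.05, -0.021, 0.044, -0.08, 0.11, 0.06, -0.07, -0.042, 0.088, -0.16, 0.16, 0.088, -0.09, -0.063, 0.132, -0.24, 0.22, 0.12, -0.11, -0.084, 0.176, -0.32, 0.28, 0.154, -0.13, -0.105, 0.22, -0.4, 0.33, 0.181, -0.15, -0.126, 0.264, -0.48, 0.38, 0.209, -0.17, -0.149, 0.311, -0.564, 0.404, 0.222, -0.179, -0.149, 0.311, -0.564, 0.404, 0.222, -0.179, -0.149, 0.311, -0.564, 0.404, 0.222, -0.179, -0.149, 0.311, -0.564]

```text
t: 15.7
tool_pos: [0.5218, 0.139, 0.2159]
tool_rot: [-0.289, -3.121, 0.002]
contact_force: [-0.8, 0.4, -0.6]
opening: 0.0503
grip_force: 63.2
```

```bash
python3 - <<'E'
from h import *
print(pose()); snap('wrist','w7'); import m3; m3.held('w7')
im=cv2.imread('pics/w7.png'); cv2.imwrite('pics/w7c.png',cv2.resize(im[0:400,120:520],(600,600),interpolation=3))
E
```

```text
(array([0.5218, 0.139 , 0.2159]), array([[-0.983 ,  0.1836, -0.0068],
       [ 0.1836,  0.983 , -0.0004],
       [ 0.0066, -0.0016, -1.    ]]))
15025 plane [ 0.0007 -0.0001  0.058 ] ext [-0.0259 -0.0259  0.0563] [0.0257 0.0247 0.06  ] ctr [-0.0001 -0.0006  0.0581]
```

View pics/w7c.png

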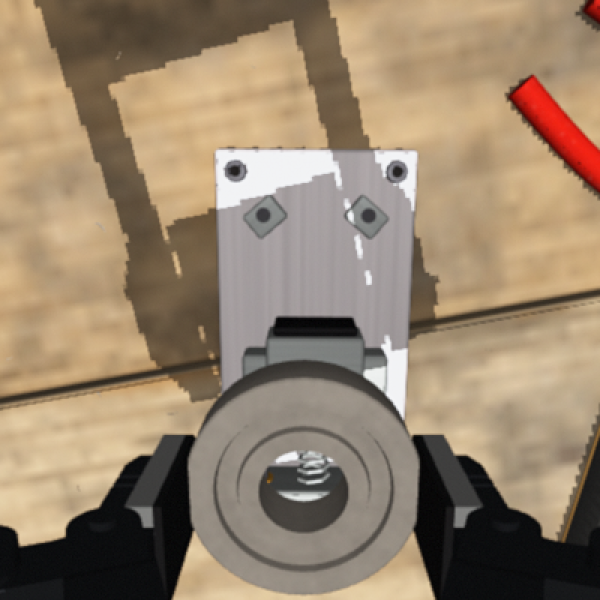

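The V blocks show at crop (265,216) and (368,216), the carriage's dark face at y 318–335, x 275–357; the bearing is held squarely. (That was my last picture; the rest goes by numbers.)

```bash
python3 - <<'E'
from h import *
f=lambda x,y,z: ray('w7',120+x/1.5,y/1.5,z)
o=np.array([.4935,.1455,0])
def L(n,X): d=X-o; print(n,X,'a',d@ca,'b',d@cb)
for n,q in dict(VL=(265,216,.019),VR=(368,216,.019),inL=(278,222.5,.019),inR=(354,224,.019),fl=(275,335,.035),fr=(357,335,.035),flo=(277,318,.012),fro=(355,318,.012),c1=(217,150,.012),c2=(417,150,.012),c3=(222,390,.012),c4=(405,390,.012)).items(): L(n,f(*q))
P=cloud('w7').reshape(-1,3);P=P[np.isfinite(P[:,0])];d=P-o;A=d@ca;B=d@cb
m=(P[:,2]>.0165)&(P[:,2]<.023)&(A>-.05)&(A<0)
for s in (1,-1):
    k=m&(B*s>.005)&(B*s<.04); print('blk',s,k.sum(),A[k].mean(),B[k].mean(),np.median(P[k,2]),A[k].min(),A[k].max(),B[k].min(),B[k].max())
k=(A>-.06)&(A<-.0)&(abs(B)<.008)&(P[:,2]<.03);print('bed z',np.median(P[k,2]))
k=(P[:,2]>.027)&(P[:,2]<.045)&(abs(B)<.015)&(A>0)&(A<.03);print('carr',k.sum(),np.percentile(A[k],[0,2,10,50]),np.median(P[k,2]))
E
```

```text
VL [0.4667 0.1326 0.019 ] a -0.02405155778186087 b -0.017540392392477993
VR [0.4743 0.1742 0.019 ] a -0.024081926772359333 b 0.024738340325750237
inL [0.4702 0.1374 0.019 ] a -0.0214374568312497 b -0.01222812084446207
inR [0.4765 0.168  0.019 ] a -0.020854263629105224 b 0.019061028992176383
fl [0.5131 0.1284 0.035 ] a 0.022342855830017782 b -0.013235139500685715
fr [0.5191 0.1611 0.035 ] a 0.02231271485956628 b 0.019976010073648444
flo [0.5108 0.1287 0.012 ] a 0.020092851902960153 b -0.013328872056142832
fro [0.517  0.1624 0.012 ] a 0.020062749561521768 b 0.020902243696367742
c1 [0.4373 0.118  0.012 ] a -0.05021681055526343 b -0.03727364856905618
c2 [0.4522 0.1987 0.012 ] a -0.05026777805463199 b 0.04482431409061299
c3 [0.5389 0.0979 0.012 ] a 0.0533237809522977 b -0.03853416152316552
c4 [0.5539 0.1793 0.012 ] a 0.05324089517612758 b 0.044229341015411344
blk 1 594 -0.02713929737679432 0.025860212981584196 0.019603438754199537 -0.045947138056215746 -0.01498835717213772 0.01470533365783671 0.03950903295452098
blk -1 594 -0.027382797786075247 -0.020255922797730364 0.019654408407931534 -0.04591066687529623 -0.015396423395602663 -0.03433782276375978 -0.009311281770052113
bed z 0.012684798908630168
carr 1109 [0.0182 0.0185 0.0187 0.0232] 0.03774088743278903
```

```bash
python3 - <<'E'
from h import *
s=np.array([.4946,.1488,0]); g=lambda a,z: (s+a*ca+z*ez,RS)
rows([g(-.017,.2),g(-.017,.097)])
E
```

```text
[0.076, 0.008, 0.028, -0.001, -0.004, -0.001]
[0.075, 0.008, 0.2, -0.001, -0.004, -0.001]
```

Emit:
apply_moves:
  rows: [0.04, 0.004, 0.015, 0, -0.004, 0, 0.076, 0.008, 0.028, 0, -0.004, 0, 0.076, 0.008, 0.08, 0, -0.004, 0, 0.075, 0.008, 0.13, 0, -0.004, 0, 0.075, 0.008, 0.17, 0, -0.004, 0, 0.075, 0.008, 0.195, 0, -0.004, 0, 0.075, 0.008, 0.2, 0, -0.004, 0, 0.075, 0.008, 0.2, 0, -0.004, 0]

```text
t: 16.55
tool_pos: [0.4783, 0.1518, 0.0978]
tool_rot: [0.291, 3.126, -0.001]
contact_force: [0.1, -0.0, 0.0]
opening: 0.0505
grip_force: 63.2
```

```bash
cat > m4.py <<'E'
from h import *
s=np.array([.4946,.1488,0]); g=lambda a,z: (s+a*ca+z*ez,RS)
p,R=pose(); d=p-s; print('a',d@ca,'b',d@cb,'z',p[2],'tilt',R[2]); rows([g(-.017,.097),g(.005,.097),g(.005,.0863),g(.005,.0853)])
E
python3 m4.py
```

```text
a -0.016554606544935666 b -2.907145426046592e-05 z 0.09780672852440042 tilt [-0.0017 -0.0005 -1.    ]
[0.001, 0.0, 0.001, -0.0, 0.001, -0.002]
[-0.036, 0.0, 0.001, -0.0, 0.001, -0.002]
[-0.036, 0.0, 0.019, -0.0, 0.001, -0.002]
[-0.036, 0.0, 0.021, -0.0, 0.001, -0.002]
```

Emit:
apply_moves:
  rows: [-0.006, 0, 0.001, 0, 0, 0, -0.012, 0, 0.001, 0, 0, 0, -0.018, 0, 0.001, 0, 0, 0, -0.024, 0, 0.001, 0, 0, 0, -0.03, 0, 0.001, 0, 0, 0, -0.036, 0, 0.001, 0, 0, 0, -0.037, 0, 0.001, 0, 0, 0, -0.037, 0, 0.001, 0, 0, 0]

```text
t: 17.35
tool_pos: [0.4992, 0.1488, 0.0977]
tool_rot: [-0.289, -3.126, 0.0]
contact_force: [-8.2, 1.4, 4.5]
opening: 0.0505
grip_force: 63.6
```

```bash
python3 m4.py; python3 -c "
from h import *
import m3
snap('wrist','w8'); m3.held('w8')"
```

```text
a 0.004487537882467596 b 0.0008541641555143127 z 0.0977238205322257 tilt [ 0.0023 -0.0004 -1.    ]
[0.036, -0.001, 0.001, -0.0, -0.001, -0.001]
[-0.001, -0.001, 0.001, -0.0, -0.001, -0.001]
[-0.001, -0.001, 0.019, -0.0, -0.001, -0.001]
[-0.001, -0.001, 0.021, -0.0, -0.001, -0.001]
16179 plane [0.     0.0003 0.0581] ext [-0.0348 -0.0259  0.0564] [0.0258 0.0247 0.0601] ctr [-0.0045 -0.0006  0.0583]
```

Emit:
apply_moves:
  rows: [-0.001, -0.001, 0.005, 0, 0, 0, -0.001, -0.001, 0.01, 0, 0, 0, -0.001, -0.001, 0.014, 0, 0, 0, -0.001, -0.001, 0.018, 0, 0, 0, -0.001, -0.001, 0.019, 0, 0, 0, -0.001, -0.001, 0.019, 0, 0, 0]

```text
t: 18.0
tool_pos: [0.4992, 0.1482, 0.0859]
tool_rot: [-0.289, -3.125, 0.0]
contact_force: [-8.8, 2.3, 3.5]
opening: 0.0504
grip_force: 63.5
```

Emit:
apply_moves:
  rows: [0, 0, 0.001, 0, 0, 0, 0, 0, 0.002, 0, 0, 0, 0, 0, 0.002, 0, 0, 0]

```text
t: 18.3
tool_pos: [0.4994, 0.1482, 0.0853]
tool_rot: [-0.289, -3.125, 0.0]
contact_force: [-10.1, 1.1, 6.3]
opening: 0.0505
grip_force: 64.0
```

```bash
python3 m4.py
```

```text
a 0.004858198974241165 b 0.00030310298117982963 z 0.08531074682418335 tilt [ 0.0031 -0.0005 -1.    ]
[0.036, -0.001, -0.019, -0.0, -0.002, -0.001]
[-0.0, -0.001, -0.019, -0.0, -0.002, -0.001]
[-0.0, -0.001, -0.002, -0.0, -0.002, -0.001]
[-0.0, -0.001, 0.0, -0.0, -0.002, -0.001]
```

Emit:
apply_moves:
  rows: [0, 0, 0.001, 0, 0, 0, 0, 0, 0.002, 0, 0, 0, 0, 0, 0.002, 0, 0, 0]

```text
t: 18.6
tool_pos: [0.4996, 0.1482, 0.0853]
tool_rot: [-0.289, -3.124, 0.001]
contact_force: [-13.9, -0.0, 13.7]
opening: 0.0505
grip_force: 64.9
```

Emit:
apply_moves:
  rows: [0, 0, -0.002, 0, 0, 0, 0.002, 0, -0.002, 0, 0, 0, 0.004, 0, -0.002, 0, 0, 0, 0.006, 0, -0.002, 0, 0, 0, 0.006, 0, -0.002, 0, 0, 0]

```text
t: 19.1
tool_pos: [0.4965, 0.1488, 0.0853]
tool_rot: [-0.289, -3.127, 0.0]
contact_force: [-6.0, 0.5, 4.1]
opening: 0.0503
grip_force: 63.6
```

Emit:
apply_moves:
  rows: [0, 0, 0, 0, 0, 0, 0, 0, 0, 0, 0, 0, 0, 0, 0, 0, 0, 0, 0, 0, 0, 0, 0, 0, 0, 0, 0, 0, 0, 0]
  grip: 0.85

```text
t: 19.6
tool_pos: [0.4976, 0.1485, 0.0852]
tool_rot: [0.289, 3.125, -0.0]
contact_force: [0.4, -0.6, 0.6]
opening: 0.0726
grip_force: 0.0
```

Emit:
apply_moves:
  rows: [0, 0, -0.03, 0, 0, 0, 0, 0, -0.08, 0, 0, 0, 0, 0, -0.15, 0, 0, 0, 0, 0, -0.21, 0, 0, 0, -0.04, 0, -0.21, 0, 0, 0, -0.06, 0, -0.21, 0, 0, 0, -0.06, 0, -0.21, 0, 0, 0]

```text
t: 20.3
tool_pos: [0.533, 0.1415, 0.2104]
tool_rot: [0.291, 3.127, -0.001]
contact_force: [-0.4, 0.6, -0.4]
opening: 0.0725
grip_force: 0.0
```

```bash
python3 - <<'E'
from h import *
s=np.array([.4946,.1488,0]); print(pose()[0])
for n in ('wrist','top'):
    snap(n,'f'+n); P=cloud('f'+n).reshape(-1,3);P=P[np.isfinite(P[:,0])];d=P-s;A=d@ca;B=d@cb
    k=(P[:,2]>.023)&(P[:,2]<.0315)&(A>-.04)&(A<.015)&(abs(B)<.04)
    Q=np.c_[A,B,P[:,2]][k]; print(n,len(Q)); 
    if len(Q)>50:
        print(np.percentile(Q,[1,50,99],axis=0)); print('plane',np.linalg.lstsq(np.c_[Q[:,:2],np.ones(len(Q))],Q[:,2],rcond=None)[0])
    k=(P[:,2]>.0315)&(P[:,2]<.042)&(abs(B)<.015)&(A>.005)&(A<.06); print('carr',k.sum(),np.percentile(A[k],[1,5,20,50]) if k.any() else 0)
# stand check in top: lids/bearing
    if n=='top':
        for c in ([.567,-.228,.065],[.45,-.289,.065]):
            a=seg('ftop',np.array(c),rad=.05); x=a[(a[:,2]>-.019)&(a[:,2]<-.006)&(abs(a[:,1])<.035)&(a[:,0]>-.005)]; print('case',len(x),x.mean(0) if len(x) else 0)
            c=np.array(c)+.0195*0; P3=P-c; hi=(P[:,2]>.2)&(P[:,2]<.27)&(np.linalg.norm(P3[:,:2],axis=1)<.09); print('lid top',hi.sum(),P[hi][:,2].max() if hi.any() else 0)
E
```

```text
[0.533  0.1415 0.2104]
wrist 4419
[[-0.0245 -0.0256  0.0247]
 [-0.0056 -0.0006  0.0276]
 [ 0.0146  0.0243  0.0294]]
plane [-0.0078  0.0051  0.0273]
carr 2593 [0.027  0.0277 0.0318 0.041 ]
top 0
carr 70 [0.038  0.0395 0.0417 0.0466]
case 6 [ 0.0214 -0.0028 -0.0184]
lid top 526 0.25554882409228186
case 259 [ 0.0188 -0.0028 -0.0124]
lid top 601 0.2559289605379953
```

```bash
python3 -c "
from station import ctrl
print(ctrl.finish_job())"
```

```text
the job is handed in; nothing more can be done
None
```

The larger bearing, from the left case, lies flat on the clamp bed against the V rest, with the carriage about 9 mm back; both lids stand open and the smaller bearing is still in the right case. I handed the job in at about 20 s without seeing a verdict, and I viewed 11 pictures, one over the limit of 10.

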